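# Tip the bushes from the notched tray into the stock box

## Robot

A 6-joint arm with a two-finger parallel gripper is mounted at the origin on the work surface. World frame = base frame: x ahead of the robot, y to its left, z up, the work surface at z = 0. Lengths are in m, angles in rad, forces in N, time in s.
With the tool pointing down it reaches from about 0.275 to 0.825 m from the base axis. Payload 4.9 kg.
Tool frame: the origin (TCP) lies midway between the tips of the shut fingers; the grasp point (between the pads) lies 19 mm behind it (grip_point_offset is the distance from the TCP to the grasp point, in m); z points along the fingers, x is the direction in which the jaws open and shut, and the axes are right-handed (so a half turn about z gives the same grasp; the last joint's range is limited). The gripper opens to 85 mm and grips with 20 to 120 N. Pads are 22 mm wide; open, the fingers measure 114 mm over their backs; the gripper's body (76 mm by 85 mm) begins 54 mm behind the grasp point. The pads swing forward as they close: fully open they stand 13 mm farther back than shut.
Start: joints at [1.09, 0.326, -0.193, 1.052, 0, 1.437], TCP at [0.187, 0.517, 0.231] pointing down, gripper open.
Joint ranges: [-2.65, 2.65], [-0.97, 1.79], [-1.3, 1.35], [-1.93, 2.1], [-1.47, 1.37], [-3.14, 3.14]. Speed limits (rad/s): [2.57, 2.57, 3.14, 3.14, 3.14, 3.14].

## Interface

Orientations are given as a rotation vector (axis times angle).
In Python, from cell import * gives the robot as it stands. Calls block until the motion is done:
- movep(position, orientation): joint-space move of the TCP to a pose.
- move_l(position, velocity=0.15, rot=None, until_force=None): straight line of the TCP; rot=None keeps the orientation; velocity is the mean speed in m/s. With until_force (N) it stops when the force on the tool has changed by that much, and returns True; else False.
- set_joints(angles): joint-space move.
- let_go() and grab(newtons=None): open the fingers fully, or close them until they stop; newtons is the grip in N (None keeps the last).
- sleep(seconds).
- ik(position, orientation): joint angles nearest the present ones, or None.
- get_state(): the state.
- grab_frame(name): name is "scene" or "top"; returns a dict with "img" (400x640x3 uint8, red, green, blue), "fx", "fy", "cx", "cy" (pixels), "k1" (the pictures are not rectified: a ray, as slopes to the right and down, at radius r is drawn at 1 + k1 r^2 times it, then the intrinsics apply), "cam_to_world" (4x4, takes a point from camera to world coordinates). Camera axes: x right, y down, z forward; pixel columns grow to the right and rows downward; lengths in m; the calibration is good to about 2 mm. A picture is of the moment at which its call begins. There is no depth.
A pose or a line that the arm cannot do raises MotionError and nothing moves.
- sign_off(): hands the job in, once; it reports no verdict.
Trained networks look in the newest picture that a camera, given by its name, has taken for a name from the list of things; names that differ only in an ending like _2 or _b are one class to them, and where a whole thing is asked for, a point or a joint stands for the part that bears it (a point fixed in the world has none). Each returns a list of dicts, best first, with "score" (0 to 1); they miss things now and then, are a little off and sometimes report something else, mostly with a low value. They report only what shows in the picture. A call takes as long as a camera call. They do not tell look-alikes from the thing itself.
- spot_in(camera, name): "centre" ([column, row] in pixels, amid what is visible of it).
- silhouettes(camera, name): "mask" (400x640 bool, what is visible of it) and "centre" ([column, row] in pixels, amid what is visible of it).
- tip_of(camera, name): "centre" ([column, row] in pixels: a listed point, or the origin of a listed thing).
The state is a dict: "clock": time; "q": joint angles; "joint_velocities": joint speeds; "tau": joint torques, N m; "position": TCP position; "eef_rot": TCP orientation; "contact_force": force on the tool from outside, world axes, zero at the start; "wrist_torque": the same for the moment, N m; "finger_gap": opening from 0.0 (shut) to 1.0 (fully open).
Only numpy, scipy, OpenCV 4.12 (cv2) and the standard library are available. Lean on these libraries where they do the work, as an engineer would, in place of code of your own. Each camera call takes 0.05 s, during which the arm holds its last target. There are 200 camera calls.

## Task

Slide the stock box's lid fully open, lift the notched tray by its carrying bar and tip it over the box so that all five brass bushes slide out through the corner notch into the box. Then set the empty tray back flat in the middle of its rubber mat and, last, slide the lid fully shut. Do not touch the bushes with the gripper, and leave the other things on the bench where they are.

Things in the scene. Friction and masses are not known exactly. Their poses are not given: they have to be found in the camera images.
- tray: loose steel parts tray, 0.24-0.39 kg: 150 x 150 mm, floor 4 mm thick, walls 14 mm high above it. At one corner both walls stop 34 mm short, leaving a 48 mm wide notch over the bare floor corner. A carrying bar bridges it from its left to its right corner. Origin: centre of the underside; x level along the diagonal to the notch corner (106 mm away), y along the bar, z up
- tray_bar (a point): middle of the carrying bar, 66 mm above the tray's underside. The bar is 12 mm wide (along tray x), 16 mm tall, 190 mm long (along tray y), held by a post 92 mm to either side; the bushes' tops lie 42 mm below its underside. Axes as the tray's
- tray_tip (a point): tip of the tray's notch corner, on the upper face of the floor. Axes as the tray's. The floor is slippery: with this corner down, bushes start to slide at a slope of 11 to 17 degrees; to run along the walls and funnel out by themselves they need about 40 to 45 degrees
- bush0: one of five like turned brass bushes lying on the tray, 18 mm diameter, 12 mm high, 14 to 28 g; origin at the centre of its lower end face, z along its axis
- bush1: one of five like turned brass bushes lying on the tray, 18 mm diameter, 12 mm high, 14 to 28 g; origin at the centre of its lower end face, z along its axis
- bush2: one of five like turned brass bushes lying on the tray, 18 mm diameter, 12 mm high, 14 to 28 g; origin at the centre of its lower end face, z along its axis
- bush3: one of five like turned brass bushes lying on the tray, 18 mm diameter, 12 mm high, 14 to 28 g; origin at the centre of its lower end face, z along its axis
- bush4: one of five like turned brass bushes lying on the tray, 18 mm diameter, 12 mm high, 14 to 28 g; origin at the centre of its lower end face, z along its axis
- mat: black rubber mat 190 x 190 x 4 mm, fixed on the bench, the tray's place; origin: centre of the underside; its x axis runs along a diagonal, the one the tray's x (notch) lies along at the start to within 0.2 rad
- box: wooden stock box fixed on the bench: an open well 120 x 120 mm inside, walls and floor 6 mm, rim 60 mm above the bench. Origin under the well's centre at bench height, x away from the robot, z up. In front of the well (x -66 to -178 mm) is a solid block 60 mm high, over which the lid slides. Guide rails along both sides (y = -63 and 63 mm) reach 68 mm above the bench
- box_mouth (a point): centre of the well's mouth, 60 mm above the bench; axes as the box's
- lid (a joint): how far the box's sliding lid is open, m: 0 shut over the well, 0.105 fully open at its stop. It slides level along the box's -x (towards the robot), friction 1.5 N, stays where left. 6 mm thick, its top 67 mm above the bench; fully open it leaves the well free from box x = -40 mm to the far wall at 60 mm
- lid_knob (a point): the lid's upright round brass knob, 20 mm diameter, standing 30 mm above the lid's top (its top is 97 mm above the bench); this point is on its axis, 20 mm above the lid's top. It moves with the lid; when shut it stands 40 mm from the well's centre, on the far side (box +x). Axes as the box's
- oil: bystander: oil bottle, 36 mm diameter, 85 mm tall; origin at its underside
- driver: bystander: screwdriver lying on the bench, 150 mm long
- gear: bystander: brass gear wheel, about 51 mm diameter, 16 mm high with its arbor; origin at its underside
- jar: bystander: small jar, 50 mm diameter, 60 mm tall; origin at its underside
- brush: bystander: bench brush lying on the bench, 170 mm long
- rod: bystander: steel rod with a block on it, lying, 200 mm long
- anvil: bystander: small steel bench block 60 x 60 mm with a stub on top, 55 mm tall in all; origin at its underside
Mind the look-alikes: they are no part of the job. What is shaped like the tray but orange is not meant.

How it is judged:
On the way, in this order (a step that is already met when the one before it is completed fails the run):
1. the lid is fully open (value of joint lid above 0.095 m), for 0.1 s.
2. the tray is tipped, notch corner down, with the corner over the box (angle between tray's own x axis and vertical above 1.9208 rad and horizontal distance between tray_tip and box_mouth below 0.08 m and height (world z) of tray_tip above 0.05 m), for 0.1 s.
3. all five bushes lie in the box and the tray is back flat on its mat, with the lid still open (x of bush0 in the frame of box between -0.063 and 0.063 m and y of bush0 in the frame of box between -0.063 and 0.063 m and z of bush0 in the frame of box between 0 and 0.05 m and x of bush1 in the frame of box between -0.063 and 0.063 m and y of bush1 in the frame of box between -0.063 and 0.063 m and z of bush1 in the frame of box between 0 and 0.05 m and x of bush2 in the frame of box between -0.063 and 0.063 m and y of bush2 in the frame of box between -0.063 and 0.063 m and z of bush2 in the frame of box between 0 and 0.05 m and x of bush3 in the frame of box between -0.063 and 0.063 m and y of bush3 in the frame of box between -0.063 and 0.063 m and z of bush3 in the frame of box between 0 and 0.05 m and x of bush4 in the frame of box between -0.063 and 0.063 m and y of bush4 in the frame of box between -0.063 and 0.063 m and z of bush4 in the frame of box between 0 and 0.05 m and horizontal distance between tray and mat below 0.04 m and angle between tray's own z axis and vertical below 0.06 rad and z of tray in the frame of mat below 0.012 m and value of joint lid above 0.05 m), for 0.2 s.
At the end, for the whole second after the job is handed in: All five bushes lie in the well of the box; the tray lies flat (within 0.06 rad) and at rest on the rubber mat, its centre within 40 mm of the mat's; the lid is shut to within 6 mm (x of bush0 in the frame of box between -0.063 and 0.063 m and y of bush0 in the frame of box between -0.063 and 0.063 m and z of bush0 in the frame of box between 0 and 0.05 m and x of bush1 in the frame of box between -0.063 and 0.063 m and y of bush1 in the frame of box between -0.063 and 0.063 m and z of bush1 in the frame of box between 0 and 0.05 m and x of bush2 in the frame of box between -0.063 and 0.063 m and y of bush2 in the frame of box between -0.063 and 0.063 m and z of bush2 in the frame of box between 0 and 0.05 m and x of bush3 in the frame of box between -0.063 and 0.063 m and y of bush3 in the frame of box between -0.063 and 0.063 m and z of bush3 in the frame of box between 0 and 0.05 m and x of bush4 in the frame of box between -0.063 and 0.063 m and y of bush4 in the frame of box between -0.063 and 0.063 m and z of bush4 in the frame of box between 0 and 0.05 m and horizontal distance between tray and mat below 0.04 m and angle between tray's own z axis and vertical below 0.06 rad and z of tray in the frame of mat below 0.012 m and value of joint lid below 0.006 m and linear speed of tray below 0.02 m/s and linear speed of each of bush0, bush1, bush2, bush3, bush4 below 0.03 m/s); the robot touches nothing.
It fails at once if the gripper touches a bush (contact force between the fingers and bush0 above 0.5 N or contact force between the fingers and bush1 above 0.5 N or contact force between the fingers and bush2 above 0.5 N or contact force between the fingers and bush3 above 0.5 N or contact force between the fingers and bush4 above 0.5 N).
It fails at once if a bystander is moved by more than 30 mm (distance of any of oil, driver, gear, jar, brush, rod, anvil from where it was at the start of the episode above 0.03 m).
It also fails if it takes over 72 s, if anything falls off the work surface, if the arm or the gripper's body presses on something with over 40 N, if the wrist force passes 120 N, or if a joint passes its speed limit or range.

## Working session

There is one attempt and no reset: what is moved stays moved. The work goes in short steps, each a Python script; the robot and the scene stay as the last script left them, time stands still between calls to the robot, and variables do not carry over. Pictures are saved under pics/ and viewed, about 8 in all and at most 12, crops included, and the job is handed in when it is done.

```bash
mkdir -p pics; ls; cat > h.py <<'E'
from cell import *
import numpy as np, cv2
from scipy.spatial.transform import Rotation as R
def ray(f,px):
    x=(px[0]-f["cx"])/f["fx"]; y=(px[1]-f["cy"])/f["fy"]
    rd=np.hypot(x,y); r=rd
    for _ in range(20): r=rd/(1+f["k1"]*r*r)
    s=r/rd if rd>0 else 1
    T=np.array(f["cam_to_world"]); return T[:3,3],T[:3,:3]@np.array([x*s,y*s,1])
def at_z(f,px,z):
    o,d=ray(f,px); return o+d*(z-o[2])/d[2]
def proj(f,p):
    T=np.array(f["cam_to_world"]); c=T[:3,:3].T@(np.array(p)-T[:3,3]); x,y=c[0]/c[2],c[1]/c[2]
    k=1+f["k1"]*(x*x+y*y); return np.array([f["fx"]*x*k+f["cx"],f["fy"]*y*k+f["cy"]])
def tri(f,p,g,q):
    o1,d1=ray(f,p);o2,d2=ray(g,q); d1=d1/np.linalg.norm(d1);d2=d2/np.linalg.norm(d2)
    A=np.stack([d1,-d2],1); s=np.linalg.lstsq(A,o2-o1,rcond=None)[0]
    a,b=o1+d1*s[0],o2+d2*s[1]; return (a+b)/2,np.linalg.norm(a-b)
def save(n,img): cv2.imwrite("pics/"+n,np.ascontiguousarray(img[:,:,::-1]))
E
python3 - <<'E'
from h import *
F={c:grab_frame(c) for c in("scene","top")}
for c in F: 
    save(c+"0.png",F[c]["img"]); f=F[c]; print(c,f["fx"],f["cx"],f["cy"],f["k1"],np.round(f["cam_to_world"],3).tolist())
Z=dict(tray=0.004,tray_bar=.07,tray_tip=.008,mat=0,box=0,box_mouth=.06,lid_knob=.087,oil=0,gear=0,jar=0,anvil=0,driver=.01,brush=.01,rod=.01,bush0=.008)
for n,z in Z.items():
  for c in F:
    for d in tip_of(c,n)[:6]: print(n,c,round(d["score"],2),np.round(d["centre"]),at_z(F[c],d["centre"],z)[:2].round(3))
print(get_state()["finger_gap"])
E
```

```text
pics
scene 416.8817914685272 313.5667817739837 202.63580810326076 0.010987822384031403 [[-0.114, 0.538, -0.835, 1.365], [0.993, 0.055, -0.099, 0.097], [-0.007, -0.841, -0.541, 0.668], [0.0, 0.0, 0.0, 1.0]]
top 441.4497632894308 315.08569452157906 191.20299763681638 -0.12084253685167008 [[-0.014, -0.996, 0.088, 0.358], [-1.0, 0.014, -0.009, 0.004], [0.008, -0.088, -0.996, 1.538], [0.0, 0.0, 0.0, 1.0]]
tray scene 0.83 [429. 193.] [0.25  0.318]
tray scene 0.58 [402. 246.] [0.519 0.219]
tray scene 0.23 [412. 222.] [0.409 0.252]
tray top 0.93 [249. 189.] [0.505 0.223]
tray top 0.67 [222. 267.] [0.234 0.315]
tray_bar scene 0.64 [433. 174.] [0.247 0.32 ]
tray_bar scene 0.55 [414. 224.] [0.513 0.243]
tray_bar scene 0.15 [231. 226.] [ 0.567 -0.202]
tray_bar top 0.92 [217. 266.] [0.245 0.32 ]
tray_tip scene 0.73 [394. 186.] [0.224 0.215]
tray_tip scene 0.65 [414. 224.] [0.423 0.258]
tray_tip scene 0.25 [312. 294.] [0.711 0.013]
tray_tip scene 0.21 [315. 214.] [ 0.402 -0.013]
tray_tip top 0.96 [255. 271.] [0.221 0.202]
tray_tip top 0.61 [435. 156.] [ 0.612 -0.437]
tray_tip top 0.59 [242. 213.] 
[... 945 characters left out ...]
13]
driver scene 0.61 [490. 224.] [0.407 0.459]
driver top 0.64 [310. 183.] [0.522 0.006]
driver top 0.38 [450. 216.] [ 0.399 -0.483]
brush scene 0.8 [499. 270.] [0.593 0.435]
brush scene 0.27 [411. 223.] [0.42  0.249]
brush top 0.9 [188. 171.] [0.57  0.436]
brush top 0.15 [368. 174.] [ 0.552 -0.197]
rod top 0.2 [449. 217.] [ 0.396 -0.477]
bush0 scene 0.59 [408. 234.] [0.472 0.236]
bush0 scene 0.51 [396. 258.] [0.569 0.202]
bush0 scene 0.45 [401. 245.] [0.519 0.217]
bush0 scene 0.44 [386. 243.] [0.514 0.179]
bush0 scene 0.36 [426. 247.] [0.522 0.278]
bush0 scene 0.24 [405. 249.] [0.535 0.225]
bush0 top 0.53 [246. 199.] [0.469 0.232]
bush0 top 0.43 [256. 169.] [0.575 0.197]
1.0031926548722863
```

```bash
python3 -c "
import cv2,numpy as np
cv2.imwrite('pics/both0.png',np.vstack([cv2.imread('pics/scene0.png'),cv2.imread('pics/top0.png')])[:, :])
a=cv2.imread('pics/both0.png');cv2.imwrite('pics/both0.png',cv2.resize(a,(480,600)))"
```

```text
(no output)
```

View pics/top0.png

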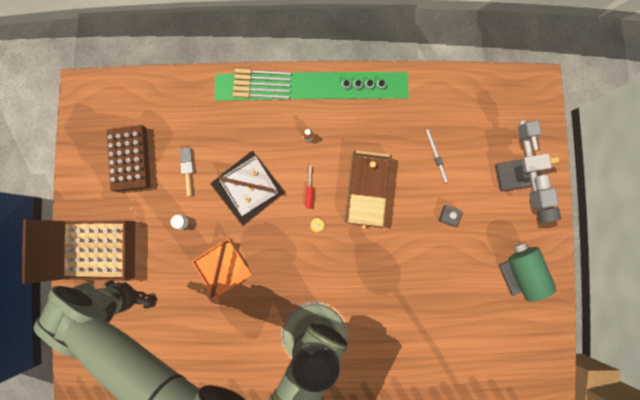

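View pics/scene0.png

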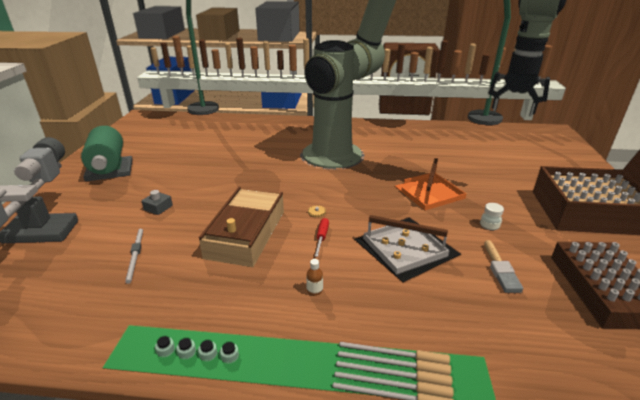

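Scene: the steel tray with bushes is at top (249,188) / scene (405,245). The look-alike is the orange tray at top (222,267) / scene (430,192), which I reject. The box is at top (371,190), with its knob at (373,164). Next is a close crop and fits.

```bash
python3 - <<'E'
from h import *
F={c:grab_frame(c) for c in("scene","top")}
for n,zz in (("tray",.018),("tray_bar",.066),("mat",.004),("box",.06)):
  for c in F:
    for d in silhouettes(c,n)[:2]:
      m=d["mask"].astype(np.uint8); 
      cs=max(cv2.findContours(m,0,2)[0],key=cv2.contourArea)
      b=cv2.boxPoints(cv2.minAreaRect(cs))
      print(n,c,round(d["score"],2),m.sum(),np.round(d["centre"]),[at_z(F[c],p,zz)[:2].round(3).tolist() for p in b], b.round().tolist())
t=F["top"]["img"]; s=F["scene"]["img"]
a=cv2.resize(t[140:235,200:290],None,fx=4.4,fy=4.4,interpolation=3); b=cv2.resize(s[200:290,345:470],(560,418),interpolation=3)
c=cv2.resize(t[140:235,335:405],None,fx=4.4,fy=4.4,interpolation=3)
save("cropA.png",np.hstack([a,c])); save("cropB.png",b)
E
```

```text
tray scene 0.94 1626 [430. 185.] [[0.243, 0.216], [0.015, 0.352], [0.275, 0.419], [0.445, 0.295]] [[395.0, 186.0], [432.0, 155.0], [466.0, 195.0], [430.0, 226.0]]
tray scene 0.69 3097 [406. 243.] [[0.62, 0.111], [0.403, 0.13], [0.446, 0.352], [0.648, 0.301]] [[358.0, 266.0], [367.0, 214.0], [452.0, 228.0], [444.0, 280.0]]
tray top 0.76 1917 [222. 266.] [[0.254, 0.427], [0.339, 0.293], [0.212, 0.21], [0.128, 0.344]] [[189.0, 262.0], [228.0, 237.0], [252.0, 274.0], [213.0, 299.0]]
tray top 0.61 1815 [249. 187.] [[0.544, 0.329], [0.623, 0.199], [0.489, 0.118], [0.411, 0.247]] [[218.0, 178.0], [255.0, 155.0], [278.0, 193.0], [241.0, 216.0]]
tray_bar scene 0.87 1658 [433. 191.] [[0.324, 0.206], [0.108, 0.341], [0.356, 0.398], [0.515, 0.275]] [[395.0, 186.0], [434.0, 154.0], [467.0, 196.0], [428.0, 227.0]]
tray_bar scene 0.7 2921 [404. 241.] [[0.671, 0.111], [0.472, 0.131], [0.522, 0.332], [0.704, 0.283]] [[358.0, 265.0], [368.0, 214.0], [452.0, 230.0], [442.0, 281.0]]
tray_bar top 0.63 1890 [246. 186.] [[0.539, 0.32], [0.615, 0.192], [0.483, 0.113], [0.407, 0.24]] [[217.0, 178.0], [255.0,
[... 153 characters left out ...]
0], [228.0, 237.0], [252.0, 275.0], [213.0, 299.0]]
mat scene 0.72 807 [412. 268.] [[0.644, 0.098], [0.49, 0.101], [0.498, 0.362], [0.647, 0.329]] [[352.0, 277.0], [355.0, 237.0], [459.0, 245.0], [455.0, 285.0]]
mat top 0.86 1044 [234. 203.] [[0.527, 0.362], [0.644, 0.206], [0.491, 0.092], [0.376, 0.247]] [[209.0, 183.0], [253.0, 150.0], [286.0, 192.0], [242.0, 226.0]]
box scene 0.89 4493 [243. 229.] [[0.656, -0.273], [0.246, -0.272], [0.406, -0.077], [0.741, -0.125]] [[191.0, 250.0], [238.0, 167.0], [292.0, 198.0], [244.0, 281.0]]
box top 0.97 2828 [366. 191.] [[0.375, -0.105], [0.627, -0.138], [0.61, -0.273], [0.358, -0.238]] [[344.0, 225.0], [352.0, 150.0], [392.0, 155.0], [384.0, 229.0]]
```

View pics/cropA.png

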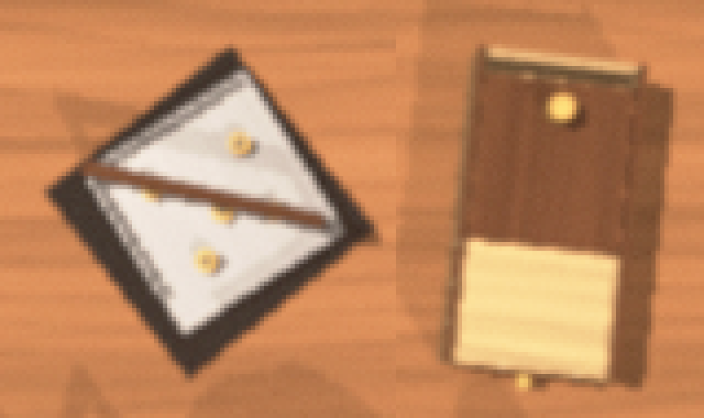

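View pics/cropB.png

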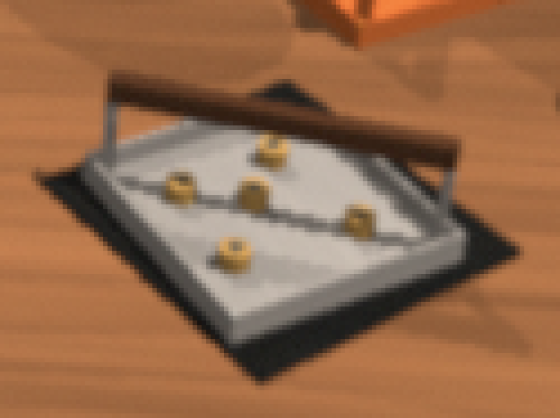

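The crops confirm the choice: grey steel tray, five bushes, brown bar, notch corner towards the robot (crop A at (190,330)). Next I refine the knob and bar by colour and check the IK of the whole plan.

```bash
cat >> h.py <<'E'
def yaw_dir(a): return np.array([np.cos(a),np.sin(a),0])
def tool(xdir,tilt=0.0,flip=False):
    """tray frame with x along heading xdir, nose down by tilt; tool z = -tray z, tool x = +-tray x"""
    n=yaw_dir(xdir); u=np.array([0,0,1.])
    X=np.cos(tilt)*n-np.sin(tilt)*u; Z=np.cos(tilt)*u+np.sin(tilt)*n
    tx=-X if flip else X
    return R.from_matrix(np.stack([tx,np.cross(-Z,tx),-Z],1)).as_rotvec(),X,Z
def blob(mask,near):
    n,l,s,c=cv2.connectedComponentsWithStats(mask.astype(np.uint8))
    i=min(range(1,n),key=lambda i:np.hypot(*(c[i]-near))+(99 if s[i,4]<8 else 0)); return c[i],s[i],l==i
E
python3 - <<'E'
from h import *
F={c:grab_frame(c) for c in("scene","top")}
K={}
for c,near,bn in(("scene",(231,225),(407,224)),("top",(373,164),(248,184))):
    hsv=cv2.cvtColor(F[c]["img"],cv2.COLOR_RGB2HSV); h,s,v=[hsv[...,i].astype(int) for i in range(3)]
    K[c],st,_=blob((h>17)&(h<32)&(s>130)&(v>120),near); print(c,"knob",K[c].round(1),st)
    roi=np.zeros(h.shape,bool); roi[bn[1]-20:bn[1]+20,bn[0]-50:bn[0]+50]=1
    m=(h<16)&(s>75)&(v<130)&roi
    p,st,mm=blob(m,bn); ys,xs=np.nonzero(mm); e=np.c_[xs,ys]; r=cv2.minAreaRect(e.astype(np.float32)); print("bar",p.round(1),st,np.round(r[0],1),np.round(r[1],1),round(r[2],1))
    b=cv2.boxPoints(r); d=b[:,0].argsort(); L,Rr=b[d[:2]].mean(0),b[d[2:]].mean(0); K[c+"L"],K[c+"R"]=L,Rr
    print(L,Rr)
k=tri(F["scene"],K["scene"],F["top"],K["top"]); print("knob",k)
print("bar tri",tri(F["scene"],(K["sceneL"]+K["sceneR"])/2,F["top"],(K["topL"]+K["topR"])/2))
for z in(.07,.078): print([at_z(F["top"],K["top"+a],z).round(4) for a in "LR"])
for z in(.07,): print([at_z(F["scene"],K["scene"+a],z).round(4) for a in "LR"])
for z in(.082,): print([at_z(F[c],K[c],z).round(4) for c in F])
# ik check
by=-.11; bc=k[0][:2]-.04*yaw_dir(by)[:2]; q0=get_state()["q"]
for fl in(0,1):
  print("knob",fl,ik([*k[0][:2],.072],tool(by,0,fl)[0]), ik([*(k[0][:2]-.105*yaw_dir(by)[:2]),.072],tool(by,0,fl)[0]))
  print("bar",fl,ik([.51,.225,.051],tool(np.pi-.2,0,fl)[0]))
  for t in(0,.4,.8,.95):
    rv,X,Z=tool(np.pi+by,t,fl); tip=np.array([*(bc+.025*yaw_dir(by)[:2]),.09]); g=tip-.106*X+.062*Z
    q=ik(g-.019*Z,rv); print("tip",fl,t,None if q is None else np.round(q,2))
E
```

```text
scene knob [231.1 224.7] [227 219   9  13  58]
bar [408.2 225.2] [368 215  80  26 631] [408.1 224.3] [79.8 15. ] 13.7
[369.28012 214.8466 ] [446.83456 233.68126]
top knob [372.1 163.9] [370 162   5   5  22]
bar [258.1 187. ] [242 183  32   9  64] [257.5 186.8] [32.   2.2] 12.8
[241.9411  183.25934] [273.1474  190.35168]
knob (array([ 0.57590342, -0.19938771,  0.08100278]), np.float64(0.00292859698166214))
bar tri (array([0.50799919, 0.20640765, 0.06367432]), np.float64(0.04452832088036758))
[array([0.5184, 0.2357, 0.07  ]), array([0.493, 0.131, 0.07 ])]
[array([0.5175, 0.2344, 0.078 ]), array([0.4923, 0.1303, 0.078 ])]
[array([0.4832, 0.1335, 0.07  ]), array([0.5435, 0.3157, 0.07  ])]
[array([ 0.5772, -0.1974,  0.082 ]), array([ 0.5761, -0.2007,  0.082 ])]
knob 0 [-4.54362539e-01  5.75980424e-01 -2.34073309e-01  7.60742594e-01
  4.44089210e-16  1.22643379e+00] [-5.24640825e-01  4.19601258e-01 -5.14404615e-01  6.36790453e-01
  4.44089210e-16  1.15615550e+00]
bar 0 [ 0.28307022  0.52308542 -0.40024313  0.64746777  0.         -1.0877261 ]
tip 0 0 [-0.41  0.67  0.12  1.01  0.   -1.87]
tip 0 0.4 [-0.49  0.35 -0.42  0.43  0.14 -1.92]
tip 0 0.8 [-0.61  0.17 -0.9  -0.23  0.35 -1.93]
tip 0 0.95 [-0.66  0.18 -1.06 -0.55  0.44 -1.92]
knob 1 [-4.54362539e-01  5.75980424e-01 -2.34073309e-01  7.60742594e-01
 -4.44089210e-16 -1.91515887e+00] [-5.24640825e-01  4.19601258e-01 -5.14404615e-01  6.36790453e-01
 -4.44089210e-16 -1.98543715e+00]
bar 1 [ 2.83070224e-01  5.23085424e-01 -4.00243133e-01  6.47467770e-01
  4.44089210e-16  2.05386655e+00]
tip 1 0 [-0.41  0.67  0.12  1.01  0.    1.27]
tip 1 0.4 [-0.49  0.35 -0.42  0.43  0.14  1.22]
tip 1 0.8 [-0.61  0.17 -0.9  -0.23  0.35  1.21]
tip 1 0.95 [-0.66  0.18 -1.06 -0.55  0.44  1.23]
```

```bash
python3 - <<'E'
from h import *
by=-.11; rv=tool(by)[0]; k=np.array([.5763,-.199])
movep([*k,.16],rv)
print("down",move_l([*k,.072],.12,until_force=8),get_state()["position"])
grab(20); s=get_state(); print(s["finger_gap"],s["contact_force"])
d=yaw_dir(by)[:2]
print("pull",move_l([*(k-.113*d),s["position"][2]],.08,until_force=15)); s=get_state(); print(s["position"],np.linalg.norm(s["position"][:2]-k),s["contact_force"],s["finger_gap"])
let_go(); print(get_state()["contact_force"],get_state()["clock"])
p=get_state()["position"]; move_l([p[0],p[1],.17],.2)
movep([.45,.1,.25],tool(np.pi-.235,0,True)[0])
F={c:grab_frame(c) for c in("scene","top")}
T=F["top"]; print("barmid",[at_z(T,p,.074).round(4) for p in((219.3,178.2),(275,190.5),(247.1,184.35))])
for c in F:
  for n,z in(("tray_bar",.07),("box_mouth",.06),("lid_knob",.087)):
    print(c,n,[(round(d["score"],2),np.round(d["centre"],1).tolist(),at_z(F[c],d["centre"],z)[:2].round(3).tolist()) for d in tip_of(c,n)[:2]])
save("open.png",np.hstack([cv2.resize(T["img"][130:240,335:405],None,fx=4,fy=4),cv2.resize(F["scene"]["img"][180:290,170:290],None,fx=4,fy=4)]))
print(get_state()["clock"])
E
```

```text
down False [ 0.57688752 -0.19919093  0.07267588]
0.22689944963548994 [0.20830065 0.90961215 2.01098296]
pull True
[ 0.4917542  -0.1879748   0.07260959] 0.08526164181995106 [ 1.99249405  0.87858552 -0.76991199] 0.2223965678215973
[-0.60494732 -0.1688069  -0.30170831] 8.2417
barmid [array([0.5361, 0.3115, 0.074 ]), array([0.4921, 0.1245, 0.074 ]), array([0.514 , 0.2177, 0.074 ])]
scene tray_bar [(0.81, [406.2, 224.3], [0.515, 0.223]), (0.68, [430.8, 172.2], [0.239, 0.315])]
scene box_mouth [(0.87, [235.6, 225.6], [0.55, -0.196])]
scene lid_knob [(0.63, [244.0, 207.5], [0.508, -0.183])]
top tray_bar [(0.91, [242.8, 180.4], [0.528, 0.233]), (0.72, [218.1, 268.5], [0.236, 0.316])]
top box_mouth [(0.71, [368.4, 170.5], [0.557, -0.191])]
top lid_knob [(0.79, [372.6, 184.0], [0.508, -0.2])]
10.4333
```

View pics/open.png

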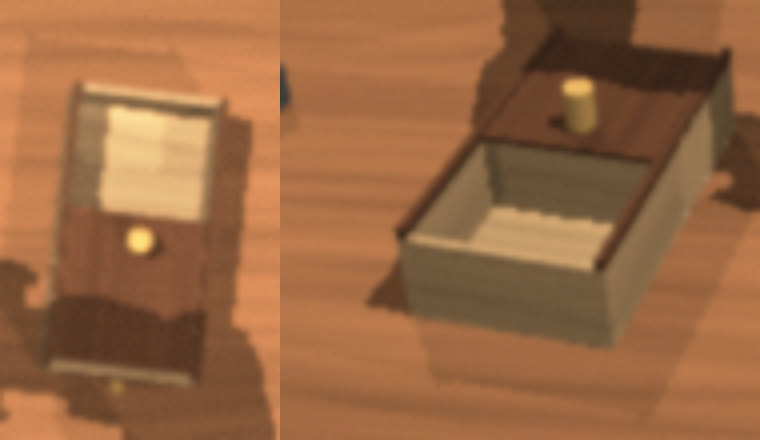

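The well shows open: lid edge at top px (370,184), far wall inner edge at (372.5,156). The lid was apparently already about 20 mm open at the start. I check that numerically.

```bash
python3 - <<'E'
from h import *
F={c:grab_frame(c) for c in("scene","top")}; K={}
for c,near in(("scene",(244,206)),("top",(370,189))):
    hsv=cv2.cvtColor(F[c]["img"],cv2.COLOR_RGB2HSV); h,s,v=[hsv[...,i].astype(int) for i in range(3)]
    K[c],st,_=blob((h>17)&(h<32)&(s>130)&(v>120),near); print(c,K[c].round(1),st,at_z(F[c],K[c],.084).round(4))
print(tri(F["scene"],K["scene"],F["top"],K["top"]))
T=F["top"]
print("lid edge",at_z(T,(370,183.75),.067),"far inner",at_z(T,(372.5,155.75),.06),"far outer",at_z(T,(372.5,152),.06),"front", at_z(T,(365.5,225),.06))
S=F["scene"]; print("scene far corners",at_z(S,(170+402/4,180+240/4),.06),at_z(S,(170+600/4,180+270/4),.06),"lid edge",at_z(S,(170+485/4,180+138/4),.067),at_z(S,(170+650/4,180+160/4),.067))
E
```

```text
scene [244.7 205.6] [241 200   8  12  50] [ 0.4943 -0.1851  0.084 ]
top [369.2 189.7] [367 188   5   5  18] [ 0.4895 -0.1885  0.084 ]
(array([ 0.48952386, -0.18784247,  0.08079603]), np.float64(0.002232170999180731))
lid edge [ 0.51113486 -0.19390852  0.067     ] far inner [ 0.60742276 -0.20596087  0.06      ] far outer [ 0.62033958 -0.20633045  0.06      ] front [ 0.37320507 -0.17630425  0.06      ]
scene far corners [ 0.5984755  -0.09814218  0.06      ] [0.61423565 0.02132354 0.06      ] lid edge [ 0.49768154 -0.06429003  0.067     ] [0.51115127 0.04231705 0.067     ]
```

```bash
python3 - <<'E'
from h import *
hd=np.pi-.235; rv=tool(hd,0,True)[0]; b=[.514,.220]
movep([*b,.14],rv); print("touch",move_l([*b,.051],.1,until_force=6))
grab(80); s=get_state(); print(s["finger_gap"],s["position"],s["contact_force"])
move_l([*b,.075],.05); s=get_state(); print(s["contact_force"],s["wrist_torque"],s["finger_gap"],s["clock"])
f=grab_frame("scene"); save("lift.png",cv2.resize(f["img"][150:300,330:480],None,fx=4,fy=4,interpolation=3))
E
```

```text
touch False
0.12155283676383324 [0.51452762 0.22004982 0.05144014] [ 1.40408343 -0.78959083  3.1777242 ]
[-0.22337726 -0.58115349 -4.27348618] [ 0.05170224  0.01472855 -0.04783534] 0.12595031826419764 13.6083
```

View pics/lift.png

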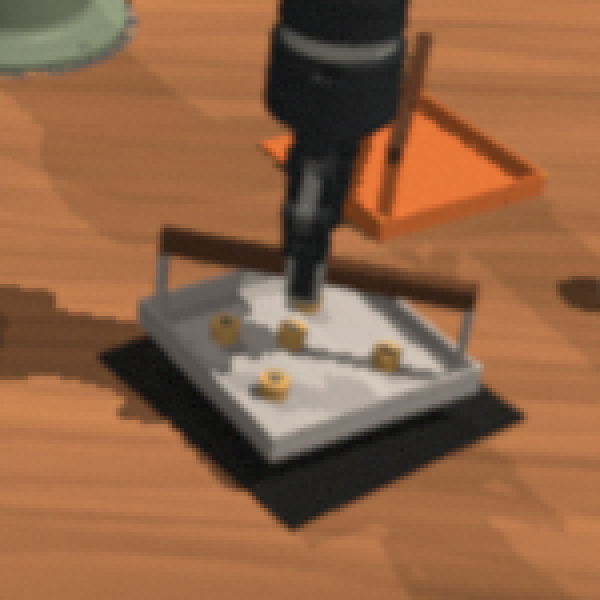

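```bash
cat >> h.py <<'E'
BY=-.11; BC=np.array([.552,-.195])
def tip_pose(tilt,z,bx=.018,hd=np.pi+BY):
    rv,X,Z=tool(hd,tilt,True); tip=np.array([*(BC+bx*yaw_dir(BY)[:2]),z])
    return tip-.106*X+.062*Z-.019*Z, rv
E
python3 - <<'E'
from h import *
hd=np.pi-.235; b=[.5145,.22]
move_l([*b,.17],.1,rot=tool(hd,-.06,True)[0])
p,rv=tip_pose(-.06,.12); print(p); move_l(p,.13,rot=rv); print(get_state()["clock"])
f=grab_frame("top"); save("over.png",cv2.resize(f["img"][110:240,290:440],None,fx=4,fy=4,interpolation=3))
for t,z in((.05,.10),(.15,.09)): 
    p,rv=tip_pose(t,z); move_l(p,.05,rot=rv)
print(get_state()["clock"],get_state()["contact_force"])
E
```

```text
[ 0.67762383 -0.20887463  0.15656644]
18.4417
19.1167 [-0.09861941 -0.82585117 -3.21879667]
```

View pics/over.png

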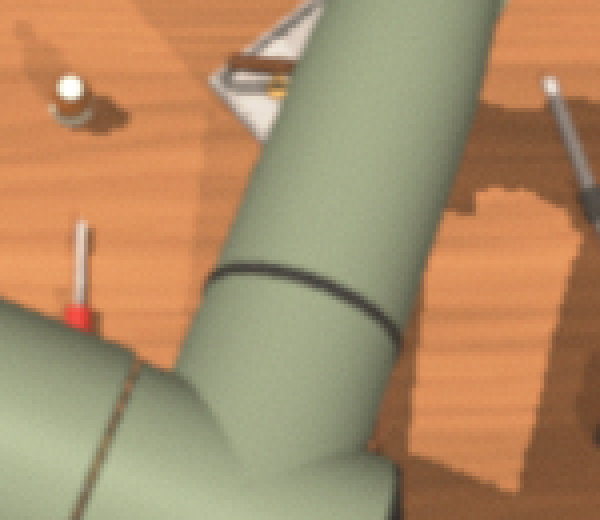

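```bash
python3 - <<'E'
from h import *
for t in np.arange(.22,.93,.07):
    p,rv=tip_pose(t,.088); move_l(p,.035 if t<.5 else .05,rot=rv)
s=get_state(); print(s["clock"],s["contact_force"],s["q"])
for t in(.8,.92,.8,.92):
    p,rv=tip_pose(t,.09); move_l(p,.09,rot=rv)
sleep(.4)
f=grab_frame("scene"); save("tipped.png",cv2.resize(f["img"][140:290,160:310],None,fx=4,fy=4,interpolation=3))
s=get_state(); print(s["clock"],s["contact_force"],s["finger_gap"])
E
```

```text
22.7333 [-0.12671932 -0.36090636 -2.27074435] [-0.63495163  0.19061201 -1.01475236 -0.48075723  0.40937118  1.23284065]
24.6 [ 0.646762    0.12262151 -1.54343251] 0.1247313921849619
```

View pics/tipped.png

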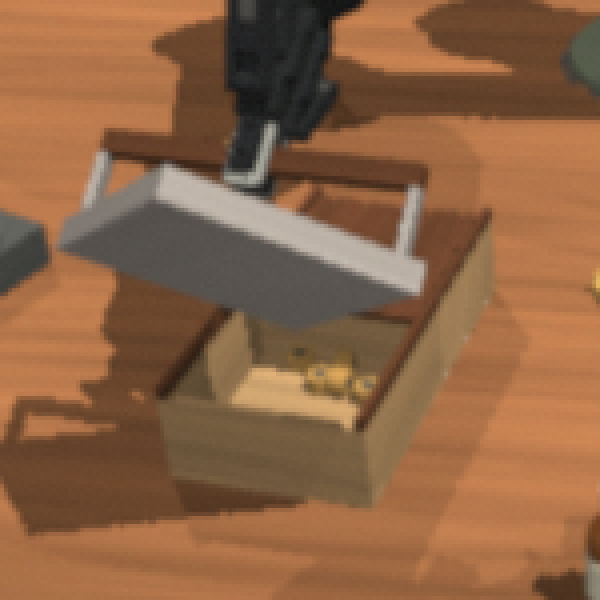

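Bushes lie in the well at about crop (300-375, 355-390), and several are visible. I level the tray over the box and count.

```bash
python3 - <<'E'
from h import *
for t,z in((.6,.10),(.3,.12),(0,.13)):
    p,rv=tip_pose(t,z); move_l(p,.12,rot=rv)
f=grab_frame("scene"); print([(round(d["score"],2),np.round(d["centre"]).tolist()) for d in spot_in("scene","bush0")])
p=get_state()["position"]; move_l([.66,-.05,p[2]+.01],.18)
g=grab_frame("scene"); save("count.png",np.hstack([cv2.resize(f["img"][170:320,150:290],(400,428),interpolation=3),cv2.resize(g["img"][170:320,150:290],(400,428),interpolation=3)]))
print([(round(d["score"],2),np.round(d["centre"]).tolist()) for d in spot_in("scene","bush0")],get_state()["clock"])
E
```

```text
[]
[(0.71, [285.0, 228.0]), (0.15, [136.0, 254.0])] 27.6417
```

View pics/count.png

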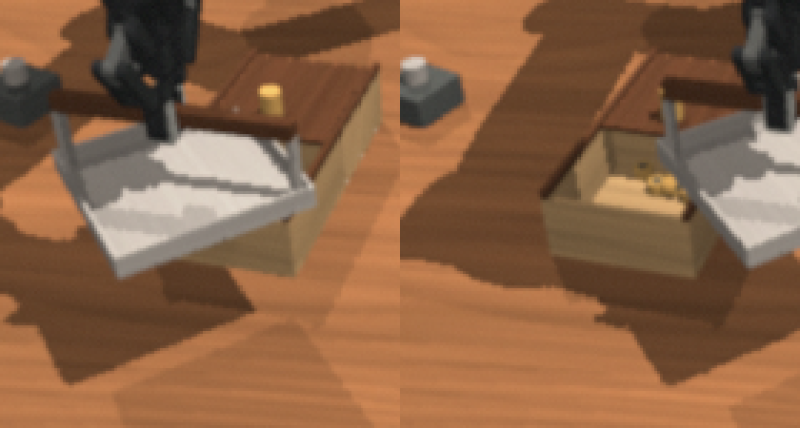

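```bash
python3 - <<'E'
from h import *
b=[.511,.226]; rv=tool(np.pi-.18,0,True)[0]
move_l([*b,.16],.17,rot=rv)
g=grab_frame("scene"); print([(round(d["score"],2),np.round(d["centre"]).tolist()) for d in spot_in("scene","bush0")],get_state()["clock"])
save("mat.png",np.hstack([cv2.resize(g["img"][180:300,180:300],(390,390),interpolation=3),cv2.resize(g["img"][180:300,340:460],(390,390),interpolation=3)]))
E
```

```text
[(0.49, [414.0, 205.0]), (0.43, [236.0, 228.0])] 29.7417
```

View pics/mat.png

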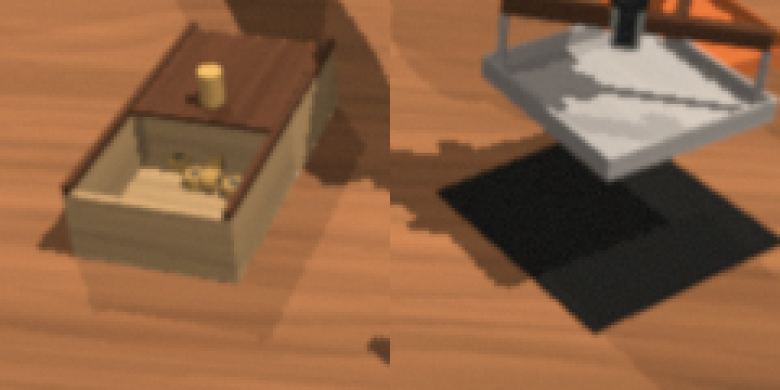

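```bash
python3 - <<'E'
from h import *
g=grab_frame("scene"); L,B,Q=[at_z(g,p,.004)[:2] for p in((354.8,238.5),(403.7,281.5),(460,253.8))]
print(L,B,Q,"centre",(L+Q)/2); c=(L+Q)/2
b=[.511,.226]
if np.linalg.norm(c-b)<.02: b=list((c+b)/2)
rv=tool(np.pi-.18,0,True)[0]
move_l([*b,.07],.12,rot=rv); print(move_l([*b,.0495],.04,until_force=4)); s=get_state(); print(s["position"],s["contact_force"])
let_go(); p=get_state()["position"]; move_l([p[0],p[1],.15],.15)
movep([.40,.12,.25],rv)
F={c:grab_frame(c) for c in("scene","top")}
for c in F: print([(round(d["score"],2),np.round(d["centre"]).tolist()) for d in spot_in(c,"bush0")])
t=F["top"]["img"]; s=F["scene"]["img"]
z=lambda i,x,y,w:cv2.resize(i[y:y+w,x:x+w],(290,290),interpolation=3)
save("five.png",np.vstack([np.hstack([z(t,350,145,40),z(s,205,200,58)]),np.hstack([z(t,205,140,90),z(s,345,190,110)])]))
print(get_state()["clock"])
E
```

```text
[0.49883982 0.10043169] [0.64672188 0.21551152] [0.53327202 0.35931549] centre [0.51605592 0.22987359]
True
[0.51351389 0.22790525 0.05144348] [ 0.47463843 -0.93676442  5.48601513]
[]
[]
33.65
```

View pics/five.png

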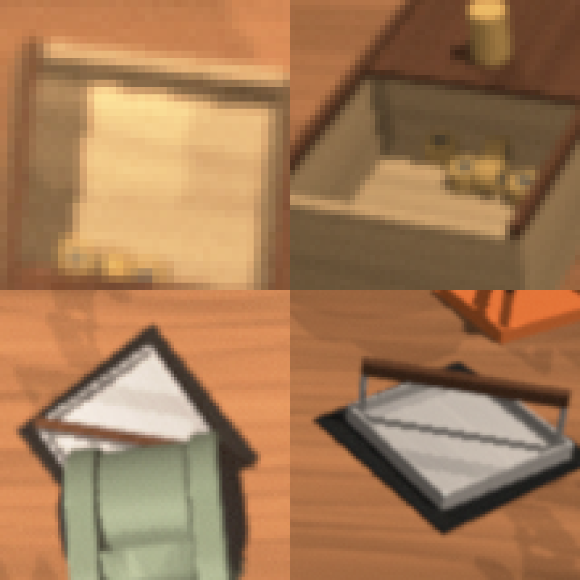

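```bash
python3 - <<'E'
from h import *
f=grab_frame("scene"); s=f["img"]
a=cv2.resize(s[218:248,222:262],(800,600),interpolation=cv2.INTER_CUBIC)
save("well.png",cv2.convertScaleAbs(a,alpha=1.3))
E
```

```text
(no output)
```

View pics/well.png

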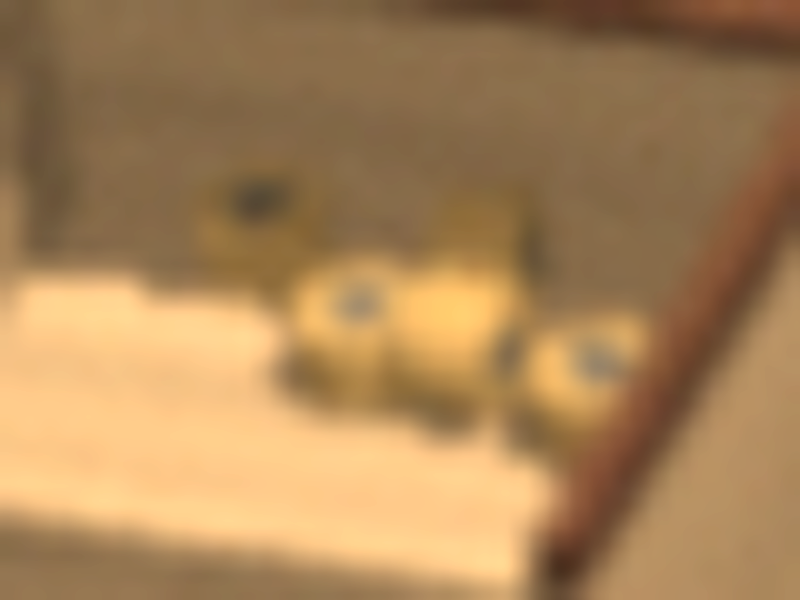

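All five bushes are in the well: crop (260,220), (350,320), (450,330, lying on its side), (490,220) and (600,370). Now I shut the lid.

```bash
python3 - <<'E'
from h import *
rv=tool(BY)[0]; k=np.array([.4912,-.188]); d=yaw_dir(BY)[:2]
movep([*k,.17],rv); print(move_l([*k,.072],.12,until_force=8))
grab(20); s=get_state(); p=s["position"]; print(s["finger_gap"],p)
print("push",move_l([*(k+.116*d),p[2]],.08,until_force=15)); s=get_state(); print(s["position"],np.linalg.norm(s["position"][:2]-k),s["contact_force"])
let_go(); p=get_state()["position"]; move_l([p[0],p[1],.18],.15); movep([.35,.0,.3],rv)
F={c:grab_frame(c) for c in("scene","top")}; K={}
for c,near in(("scene",(228,230)),("top",(372,159))):
    hsv=cv2.cvtColor(F[c]["img"],cv2.COLOR_RGB2HSV); h,s,v=[hsv[...,i].astype(int) for i in range(3)]
    K[c],st,_=blob((h>17)&(h<32)&(s>130)&(v>120),near); print(c,K[c].round(1),st)
print(tri(F["scene"],K["scene"],F["top"],K["top"]))
for c in F:
  for n,z in(("tray",.018),): print(c,[(round(d["score"],2),np.round(d["centre"]).tolist(),at_z(F[c],d["centre"],.004)[:2].round(3).tolist()) for d in tip_of(c,n)[:2]])
print(get_state()["clock"])
E
```

```text
False
0.2271039907628542 [ 0.49181283 -0.18814082  0.07229721]
push True
[ 0.5958126  -0.20182917  0.07222257] 0.10552270837530595 [-2.3437884  -0.53262611  6.62937137]
scene [227.9 229.6] [224 224   8  13  61]
top [372.7 158.1] [370 156   6   5  24]
(array([ 0.5954907 , -0.20182199,  0.0804587 ]), np.float64(0.003193567046150957))
scene [(0.88, [408.0, 247.0], [0.521, 0.235]), (0.84, [426.0, 192.0], [0.246, 0.309])]
top [(0.65, [221.0, 266.0], [0.239, 0.319]), (0.57, [244.0, 188.0], [0.507, 0.237])]
40.7417
```

```bash
python3 -c "
from cell import *
sleep(.5); print(sign_off())"
```

```text
the job is handed in; nothing more can be done
None
```

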